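Roll a sample canister up the scanner ramp and start the scan

TASK

With closed fingertips, slowly push the orange-banded sample canister up the scanner's ramp until it drops into the blue nest against the black stop, staying behind it all the way so that it never rolls back freely; do not lift it. Then press the green scan button fully down and let it go, and finish clear of everything. Do not press the red button, and leave everything else on the bench where it is.

Things in the scene. Friction and masses are not known exactly. Their poses are not given: they have to be found in the camera images.
- loader: White scanner with a loading ramp, fixed, 316 mm long. Origin on the bench under the ramp; x points up the ramp to the stop, y left, z up. In its frame: lip at x = -125 to -119 mm (15 mm high); flat white foot, 10 mm high, to x = -55 mm; grey ramp (9 degrees) to a crest at x = +65 mm; blue nest; black stop face at x = +104 mm (top 62 mm high); scanner head, 67 mm high, to x = +191 mm.
- ramp_foot (a point): Middle of the line where the flat foot ends and the ramp begins: x = -55 mm in the loader's frame, 10 mm above the bench. The channel is 104 mm wide inside; its side walls, 8 mm thick, stand about 16 mm above the foot and ramp.
- crest (a point): Middle of the ramp's upper edge: x = +65 mm in the loader's frame, 29 mm above the bench. Just past it the floor steps 5 mm down to the blue nest floor (24 mm above the bench), which runs 39 mm on to the stop face. The walls beside the nest are 46 mm high.
- nest (a point): Where the centre of the canister lies when it rests in the nest against the stop: in the loader's frame x = 81 mm, y = 0, 47 mm above the bench. The scanner head behind the stop is 150 mm wide.
- canister: Sample canister, a smooth, slippery rigid aluminium cylinder with orange end bands and a white label, 46 mm in diameter, 90 mm long, about 0.18 to 0.35 kg, lying across the channel on the white foot. Origin at its centre; its y axis is the cylinder's axis (its x and z axes turn as it rolls). It rolls freely, and rolls back down the ramp when let go there; the nest keeps it.
- scan_top (a point): Centre of the top of the green scan button (32 mm in diameter), 48 mm above the bench, on a grey box 75 x 75 mm and 30 mm high, with a 48 mm wide round black collar up to 42 mm. It stands left or right of the ramp, the red one on the other side. This point moves with the button.
- scan (a joint): Travel of the green button: 0 up, 0.006 m fully down; springs back; about 1.5 N starts it, 5 N holds it fully down.
- cancel (a joint): Travel of the red cancel button, which looks the same but red, on its own grey box: 0 up, 0.006 m down. Must not be pressed.
- cancel_top (a point): Centre of the top of the red button, 48 mm above the bench.
- spare: Bystander: a blue-banded canister standing on end, 46 mm in diameter, 90 mm high; origin under its centre.
- tips_blue: Bystander: blue pipette-tip rack, 88 x 123 mm, 60 mm high; origin under its centre.
- tips_pink: Bystander: pink pipette-tip rack, 88 x 123 mm, 60 mm high; origin under its centre.
- reagent: Bystander: amber jar, 56 mm in diameter, 75 mm high; origin under its centre.
- dish: Bystander: clear covered dish, 94 mm in diameter, 20 mm high; origin under its centre.
- remote: Bystander: black remote control lying flat, 150 x 45 mm, 19 mm high; origin under its centre.
- pipette: Bystander: white pipette with a red knob, lying flat along its x axis, 250 mm long, 26 mm high; origin on the bench under its handle.

How it is judged:
By the outcome, as a careful person would: the job done as asked, in the order asked, and still so for the second after the job is handed in, with the robot touching nothing.
It also fails if it takes over 45 s, if anything falls off the work surface, if the arm or the gripper's body presses on something with over 40 N, if the wrist force passes 120 N, or if a joint passes its speed limit or range.

ROBOT

A 7-joint arm with a two-finger parallel gripper is mounted at the origin on the work surface. World frame = base frame: x ahead of the robot, y to its left, z up, the work surface at z = 0. Lengths are in m, angles in rad, forces in N, time in s.
With the tool pointing down it reaches from about 0.35 to 0.9 m from the base axis. Payload 8.1 kg.
Tool frame: the origin (TCP) lies at the very end of the fingers, on their centre line; the grasp point (between the pads) lies 19 mm behind it; z points along the fingers, y is the line along which they close (so a half turn about z gives the same grasp; the last joint's range is limited). The gripper opens to 92 mm and grips with 3 to 60 N. Pads are 19 mm wide; open, the fingers measure 130 mm over their backs; the gripper's body (75 mm by 190 mm) begins 47 mm behind the grasp point.
Start: joints at [1.234, 0.434, 0.025, 1.573, -0.012, 1.134, -0.075], TCP at [0.145, -0.608, 0.19] pointing down, gripper open.
Joint ranges: [-2.62, 2.62], [-0.44, 2.09], [-1.27, 1.32], [0.08, 2.57], [-1.32, 4.46], [0.12, 2], [-2.74, 2.74]. Speed limits (rad/s): [2.22, 2.22, 3.01, 3.01, 3.14, 3.14, 3.14].

INTERFACE

Orientations are given as a rotation vector (axis times angle).
In Python, from cell import arm gives the robot as it stands.
- The arm moves only by the tool jog_arm, never from a script. Its argument "rows" is a list of rows, each a list of 3 entries, a list of its own where there are three numbers: the shift along the world's x, y, z in cm, then the turn, a rotation vector about the world's x, y, z in degrees, then the opening, from 0 (shut) to 1 (fully open). A call has 1 to 8 rows; each row is the pose to reach, as a shift and turn from the pose commanded when the call began; what a row does not reach only later rows make up. A row lasts 1/8 s, in which the tool goes at most 62.5 mm and 10.7 degrees, less where a joint would pass 70% of its speed; a pose out of reach is approached as far as the arm can. A call with a gripper value outside its range is refused whole. The fingers move at their own pace and stop on an object; "newtons" is the grip in N (left out, the last holds). Time passes only in rows, so rows that repeat a pose let the fingers close. It gives the time, the measured TCP pose, the force, the opening and the grip force at its end, in the units of the state.
- arm.observe(): the state, without advancing time (a new reading comes with each control period).
- arm.get_image(name): name is "side" or "top" or "wrist"; returns a dict with "img" (420x560x3 uint8, red, green, blue), "depth" (420x560 float32, m along the optical axis (not along the pixel's ray), 0 where there is no reading), "fx", "fy", "cx", "cy" (pixels), "rvec" (rotation vector, rad) and "tvec" (3), from world to camera coordinates, as OpenCV has them; the wrist camera has in their place "mount" (4x4, takes a point from camera to tool coordinates, whose origin is the TCP and whose axes are the flange's). Camera axes: x right, y down, z forward; pixel columns grow to the right and rows downward; lengths in m; the calibration is good to about 2 mm. A picture is of the moment at which its call begins: read the wrist's pose just before it.
- arm.sign_off(): hands the job in; it is judged then, once.
The state is a dict: "clock": time; "joints": joint angles; "dq": joint speeds; "joint_efforts": joint torques, N m; "position": TCP position; "ee_rot": TCP orientation; "force": force on the tool from outside, world axes, zero at the start; "ft_torque": the same for the moment, N m; "width": opening from 0.0 (shut) to 1.0 (fully open); "gripper_force": force on a finger pad.
Only numpy, scipy, OpenCV 4.12 (cv2) and the standard library are available. Lean on these libraries where they do the work, as an engineer would, in place of code of your own. Each camera call takes 0.05 s, during which the arm holds its last target. There are 200 camera calls.

## Working session

There is one attempt and no reset: what is moved stays moved. The work goes in short steps, Python scripts to look and compute and a tool call to move; the robot and the scene stay as the last step left them, time stands still between calls to the robot, and variables do not carry over. Pictures are saved under pics/ and viewed, at most 14 in all, crops included, and the job is handed in when it is done.

Besides the shell and the picture viewer there is one more tool, called as name(argument=value, ...), one argument or row to a line, values as JSON. jog_arm: Moves the arm, as the interface text tells. Its arguments: {"type":"object","properties":{"rows":{"type":"array","items":{"type":"array"}},"newtons":{"type":"number"}},"required":["rows"]}

```bash
mkdir -p pics
cat > h.py <<'E'
import numpy as np,cv2,pickle
from cell import arm
def grab(n,tag):
    o=arm.observe(); d=arm.get_image(n); d['obs']=o
    pickle.dump(d,open(f'{tag}.pkl','wb')); cv2.imwrite(f'pics/{tag}.png',d['img'][...,::-1]); return d
def c2w(d):
    "R,t camera->world"
    if 'mount' in d:
        o=d['obs'];T=np.eye(4);T[:3,:3]=cv2.Rodrigues(np.array(o['ee_rot'],float))[0];T[:3,3]=o['position'];T=T@np.array(d['mount']);return T[:3,:3],T[:3,3]
    R=cv2.Rodrigues(np.array(d['rvec'],float))[0];return R.T,-R.T@np.array(d['tvec']).ravel()
def plane(d,uv,z):
    R,t=c2w(d);uv=np.atleast_2d(uv);r=np.c_[(uv[:,0]-d['cx'])/d['fx'],(uv[:,1]-d['cy'])/d['fy'],np.ones(len(uv))]@R.T
    return t+r*((z-t[2])/r[:,2])[:,None]
def cloud(d):
    R,t=c2w(d);v,u=np.mgrid[:420,:560];z=d['depth']
    return np.stack([(u-d['cx'])/d['fx']*z,(v-d['cy'])/d['fy']*z,z],-1)@R.T+t
E
python3 - <<'E'
from h import *
a=grab('top','top0');b=grab('side','side0')
print(arm.observe());print(c2w(a)[1],c2w(b)[1])
cv2.imwrite('pics/both.png',cv2.resize(np.vstack([a['img'],b['img']])[...,::-1],(400,600)))
E
```

```text
{'clock': 0.1, 'joints': array([ 1.23437464,  0.43513253,  0.0249859 ,  1.57396466, -0.0115887 ,
        1.13398678, -0.07508868]), 'dq': array([ 0.00210772, -0.00163023,  0.00075473, -0.00347505,  0.00041547,
        0.00015405, -0.00022734]), 'joint_efforts': array([ 2.67734205e-03, -6.69129395e+01,  9.87989344e-01, -3.15146148e+01,
       -6.03909628e-02,  3.73388745e-02,  2.93358016e-05]), 'position': array([ 0.14463447, -0.60754127,  0.18965256]), 'ee_rot': array([-3.11885374e+00, -3.66196983e-01,  4.60991687e-04]), 'force': array([-0.79327479,  0.63788557, -0.97031848]), 'ft_torque': array([ 0.02119605,  0.00127939, -0.00464264]), 'gripper_force': 0.0, 'width': 1.000784110882828}
[ 0.29508146 -0.0429769   1.24871572] [-0.16550813  0.91500922  1.00394665]
```

View pics/top0.png

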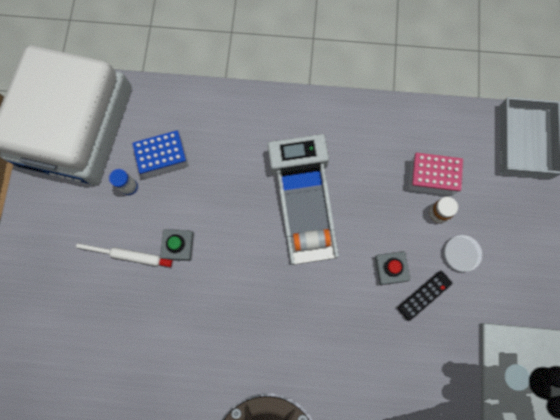

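View pics/side0.png

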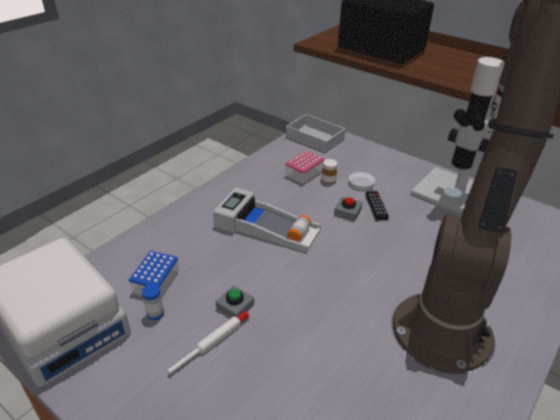

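The top view shows the scanner head near (300,150), nest (303,181), canister (312,240), green button (176,242) and red button (394,267). The side view shows the canister near (300,228), green at (235,296) and red at (349,202).

```bash
cat > m.py <<'E'
from h import *
def mask(d,lo,hi,box,s=90,v=50):
    h=cv2.cvtColor(d['img'],cv2.COLOR_RGB2HSV);m=cv2.inRange(h,(lo,s,v),(hi,255,255))
    z=np.zeros_like(m);x0,y0,x1,y1=box;z[y0:y1,x0:x1]=m[y0:y1,x0:x1];return z
def cen(m): v,u=np.nonzero(m);return np.array([u.mean(),v.mean()]),len(u)
def tri(a,ua,b,ub):
    (Ra,ta),(Rb,tb)=c2w(a),c2w(b)
    f=lambda d,R,u:R@np.array([(u[0]-d['cx'])/d['fx'],(u[1]-d['cy'])/d['fy'],1])
    ra,rb=f(a,Ra,ua),f(b,Rb,ub);s=np.linalg.lstsq(np.c_[ra,-rb],tb-ta,rcond=None)[0]
    p,q=ta+ra*s[0],tb+rb*s[1];return (p+q)/2,np.linalg.norm(p-q)
E
python3 - <<'E'
from m import *
np.set_printoptions(precision=4,suppress=True)
a,b=[pickle.load(open(f,'rb')) for f in('top0.pkl','side0.pkl')]
ca,cb=cloud(a),cloud(b)
for n,lo,hi,A,B,z in[('orange',3,20,(285,220,340,260),(280,205,325,250),.033+.018),('nest',105,130,(275,165,330,195),(240,200,270,228),.024),('green',40,85,(160,230,190,255),(220,285,250,308),.048),('red',0,6,(380,255,410,280),(335,192,362,212),.048)]:
    ma,mb=mask(a,lo,hi,A),mask(b,lo,hi,B);ua,na=cen(ma);ub,nb=cen(mb)
    print(n,ua,na,ub,nb,'tri',*tri(a,ua,b,ub),'plane',plane(a,ua,z)[0],plane(b,ub,z)[0],'depth',np.median(ca[ma>0],0),np.median(cb[mb>0],0))
    if n=='orange':
        k,l,st,ct=cv2.connectedComponentsWithStats(ma);print(st[1:,4],[plane(a,c,.04)[0] for c in ct[1:]])
    if n=='nest': print(cv2.minAreaRect(cv2.findNonZero(ma)))
# loader outline: points in region with height >.006
P=ca[125:270,262:345].reshape(-1,3);q=P[P[:,2]>.008]
r=cv2.minAreaRect(q[:,:2].astype(np.float32));print(r,cv2.boxPoints(r))
q2=P[P[:,2]>.055];r=cv2.minAreaRect(q2[:,:2].astype(np.float32));print('head',r,np.median(q2[:,2]))
E
```

```text
orange [311.5665 239.2857] 203 [296.2873 231.2597] 181 tri [ 0.5126 -0.0665  0.0122] 0.004827295102542253 plane [ 0.5036 -0.0668  0.051 ] [ 0.4883 -0.0273  0.051 ] depth [ 0.5034 -0.0401  0.0517] [ 0.4965 -0.0244  0.0409]
[100 103] [array([ 0.5146, -0.1055,  0.04  ]), array([ 0.4968, -0.0298,  0.04  ])]
nest [301.4756 180.0824] 595 [253.9326 214.6373] 193 tri [ 0.6593 -0.0294  0.0288] 0.002232440658582012 plane [ 0.6618 -0.0288  0.024 ] [ 0.6622 -0.0343  0.024 ] depth [ 0.662  -0.0291  0.0244] [ 0.6639 -0.0369  0.022 ]
((301.58001708984375, 180.05999755859375), (15.273506164550781, 39.03229904174805), 81.8698959350586)
green [173.9325 242.4663] 163 [234.1491 294.2632] 114 tri [0.467  0.2743 0.0415] 0.0008477105279635499 plane [0.4665 0.2729 0.048 ] [0.4623 0.2785 0.048 ] depth [0.4662 0.2723 0.0507] [0.4614 0.2794 0.0485]
red [394.2597 266.2403] 154 [348.75   200.8214] 56 tri [ 0.4564 -0.2757  0.0389] 0.0001759643464603816 plane [ 0.4551 -0.274   0.048 ] [ 0.4506 -0.2645  0.048 ] depth [ 0.4546 -0.2731  0.0515] [ 0.4511 -0.2663  0.0483]
((0.5361616611480713, -0.05141787230968475), (0.47688668966293335, 0.19961968064308167), 6.708794116973877) [[ 0.2877  0.0199]
 [ 0.311  -0.1784]
 [ 0.7846 -0.1227]
 [ 0.7613  0.0756]]
head ((0.5384918451309204, -0.06049466133117676), (0.4644727110862732, 0.14995650947093964), 13.776484489440918) 0.06556716128227835
```

Run:
```python
from m import *
w=grab('wrist','w0');a=pickle.load(open('top0.pkl','rb'));b=pickle.load(open('side0.pkl','rb'))
for d in(a,b):
  for p in([.145,-.608,.19],[.145,-.608,.35]): print(cv2.projectPoints(np.array([p]),np.array(d['rvec'],float),np.array(d['tvec'],float),np.array([[d['fx'],0,d['cx']],[0,d['fy'],d['cy']],[0,0,1.]]),None)[0].ravel())
cb=cloud(b);print(cb[120,470],cb[70,485],cb[200,455]);print(w['mount'])
```

```text
[568.16918082 426.08832387]
[619.63270586 445.20965248]
[490.81329474 152.50310316]
[505.81282079 106.65415231]
[ 0.20857166 -0.50131646  0.32633649] [ 0.21948094 -0.55104096  0.46225129] [ 0.19227778 -0.53321497  0.02033635]
[[ 7.30120094e-04 -9.53931142e-01 -3.00024738e-01  8.15644754e-02]
 [ 9.99998982e-01  3.28596431e-04  1.38875542e-03 -1.21644819e-03]
 [-1.22618998e-03 -3.00025447e-01  9.53930410e-01 -1.95341345e-01]
 [ 0.00000000e+00  0.00000000e+00  0.00000000e+00  1.00000000e+00]]
```

View pics/w0.png

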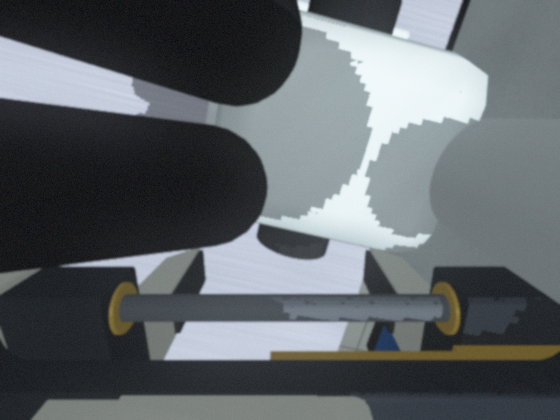

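The wrist camera looks right at a microscope standing close beside the gripper: two black eyepieces at left and a white head at (350,110). I'll measure its extent before moving.

Run:
```python
from m import *
np.set_printoptions(precision=3,suppress=True)
for n in('top0','side0','w0'):
    d=pickle.load(open(n+'.pkl','rb'));c=cloud(d)
    for lo,hi in((.03,.12),(.12,.25),(.25,.35),(.35,.45),(.45,.6),(.6,.8)):
        k=(d['depth']>0.02)&(c[...,2]>lo)&(c[...,2]<hi)&(c[...,1]<-.3)&(c[...,1]>-.9)&(c[...,0]<.45)&(c[...,0]>-.1)
        if k.sum()>20: q=c[k];print(n,lo,hi,k.sum(),np.percentile(q,[1,50,99],0).tolist())
```

```text
top0 0.03 0.12 27 [[0.425379905640471, -0.3145147504257764, 0.030085948281112426], [0.4407068003211545, -0.3070117616686515, 0.03161795560877301], [0.448517998098846, -0.3005382216567822, 0.03638761317208877]]
top0 0.12 0.25 620 [[0.1905846198070831, -0.5839299039853332, 0.13092972824644414], [0.218128789175551, -0.5632198204512975, 0.1733987166497949], [0.2532283099229145, -0.5567347150301903, 0.23782076980293465]]
top0 0.25 0.35 505 [[0.17826191075004516, -0.5149727124952302, 0.32581117215169914], [0.22890096637380852, -0.5049889900619419, 0.3392396424475379], [0.2637953049537994, -0.497413730162808, 0.34885577267094153]]
side0 0.03 0.12 162 [[0.19995039480893056, -0.6607559305082291, 0.030614280102377614], [0.2150199788171977, -0.6431120362622662, 0.05641576128068776], [0.31661291119865803, -0.504431353526817, 0.11113516572721399]]
side0 0.12 0.25 1002 [[0.16533907566612216, -0.6278494854783268, 0.12837779606955654], [0.21382096286144506, -0.5666859531555465, 0.2040102423213117], [0.28577267994435734, -0.5513241495425872, 0.24852749584635078]]
side0 0.25 0.35 1064 [[0.144762811116
[... 539 characters left out ...]
 [0.2527711200539195, -0.5157858239827745, 0.5970203499180707]]
side0 0.6 0.8 137 [[0.16078347044556893, -0.6116587443966932, 0.6014557904641399], [0.18039147976379752, -0.5544587597051697, 0.6231361546225003], [0.1998923063983133, -0.5021644715500069, 0.6573999389516245]]
w0 0.12 0.25 5727 [[0.12799397224462455, -0.6621487555162451, 0.21712242749555014], [0.16499150617785635, -0.6091843982565216, 0.2320376491988706], [0.28251915859198207, -0.5458311997253834, 0.24946173378391046]]
w0 0.25 0.35 187680 [[0.14208065384899338, -0.6644072502855515, 0.2672122660517917], [0.2006690549950778, -0.5875021403336045, 0.31413077980800475], [0.25102646556810404, -0.5301145263231526, 0.33935242752888406]]
```

Run:
```python
from h import *
b=pickle.load(open('side0.pkl','rb'))['img'];a=pickle.load(open('top0.pkl','rb'))['img']
cv2.imwrite('pics/crop.png',np.hstack([cv2.resize(b[30:220,400:560],(400,475)),cv2.resize(a[310:420,470:560],(389,475))])[...,::-1])
```

```text
(no output)
```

View pics/crop.png

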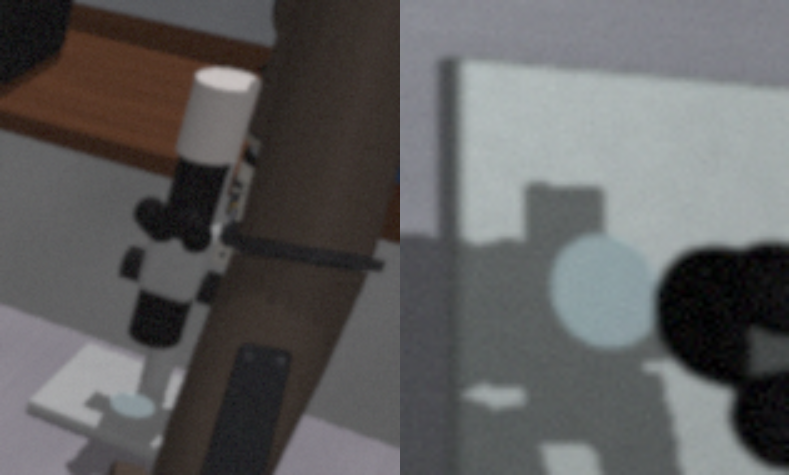

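The microscope stands about 9 cm to the +x side of the gripper. I'll back off in -x, pull in toward the base, then swing around.

jog_arm(
  rows=[
    [[-2,0,0],[0,0,0],0],
    [[-5,0,0],[0,0,0],0],
    [[-8,0,0],[0,0,0],0],
    [[-11,0,0],[0,0,0],0],
    [[-11,4,0],[0,0,0],0],
    [[-11,9,0],[0,0,0],0],
  ],
  newtons=20,
)

```text
clock: 0.9
position: [0.0325, -0.5172, 0.1899]
ee_rot: [-3.121, -0.362, 0.001]
force: [0.5, 0.9, -0.1]
width: 0.395
gripper_force: 0.0
```

jog_arm(
  rows=[
    [[0,5,0],[0,0,0],0],
    [[0,10,0],[0,0,0],0],
    [[0.5,15.5,0],[0,0,0],0],
    [[5,17,1],[0,0,0],0],
    [[10,18.5,2],[0,0,0],0],
    [[15,20,3],[0,0,0],0],
    [[19.5,23,4],[0,0,0],0],
    [[24,26,5],[0,0,0],0],
  ],
)

```text
clock: 1.9
position: [0.275, -0.2577, 0.2408]
ee_rot: [3.12, 0.363, -0.0]
force: [1.1, -0.9, -0.0]
width: 0.008
gripper_force: 0.0
```

jog_arm(
  rows=[
    [[4,3,1],[0,0,0],0],
    [[8,6,1],[0,0,0],0],
    [[12,9,1],[0,0,0],0],
    [[15,12,1],[0,0,0],0],
    [[18,15,1],[0,0,0],0],
    [[20,17,1],[0,0,0],0],
    [[21,18,1],[0,0,0],0],
    [[21,18,1],[0,0,0],0],
  ],
)

```text
clock: 2.9
position: [0.4846, -0.0785, 0.2502]
ee_rot: [3.12, 0.367, -0.001]
force: [-0.3, -0.9, -0.5]
width: 0.003
gripper_force: 0.0
```

Run:
```python
from h import *
print(arm.observe()['position']);grab('wrist','w1')
```

```text
[ 0.48456357 -0.07848355  0.25015605]
```

View pics/w1.png

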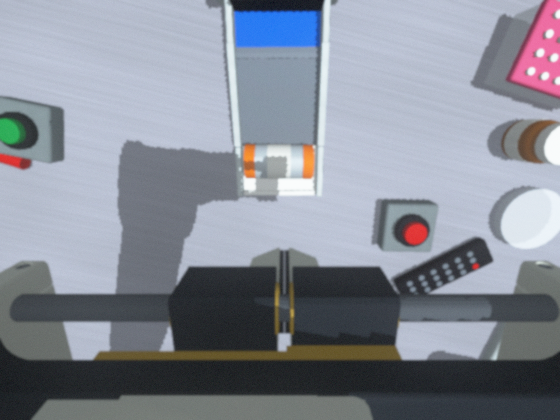

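The canister lies across the channel at (279,161), with bands at (250,161) and (308,161). The nest spans u 234–322 and v 12–48, green is at (12,130), red at (413,233), and the closed fingers are at (284,290).

Run:
```python
from m import *
np.set_printoptions(precision=4,suppress=True)
w=pickle.load(open('w1.pkl','rb'));a=pickle.load(open('top0.pkl','rb'));c=cloud(w)
m=mask(w,3,20,(235,135,325,185));k,l,st,ct=cv2.connectedComponentsWithStats(m)
i=np.argsort(-st[1:,4])[:2]+1
B=[plane(w,ct[j],.05)[0] for j in i];print('bands',st[i],B)
ua,_=cen(mask(a,3,20,(285,220,340,260)));print('tri can',tri(w,(ct[i[0]]+ct[i[1]])/2,a,ua))
for j in i: q=c[l==j];print('depth top',np.percentile(q,98,0)[2],np.median(q,0))
n=mask(w,100,130,(220,0,335,60));r=cv2.minAreaRect(cv2.findNonZero(n));bp=cv2.boxPoints(r);print(r,plane(w,bp,.024))
un,_=cen(n);print('nest',plane(w,un,.024),np.median(c[n>0],0))
g=mask(w,40,85,(0,100,40,150));ug,_=cen(g);gg,_=cen(mask(a,40,85,(160,230,190,255)));print('green',plane(w,ug,.048),tri(w,ug,a,gg))
# profile along channel centre & width
o=np.array([.580,-.0487]);th=np.radians(13.5);U=np.array([[np.cos(th),np.sin(th)],[-np.sin(th),np.cos(th)]])
L=np.dstack([(c[...,:2]-o)@U.T,c[...,2]])
for x in(-.1,-.04,0,.04,.08):
    k=(abs(L[...,0]-x)<.005)&(abs(L[...,1])<.08);q=L[k];wl=q[(q[:,2]>np.interp(x,[-.055,.065],[.010,.029])+.008)];f=q[abs(q[:,1])<.02]
    print(x,'floor',np.median(f[:,2]),'walls',np.percentile(wl[wl[:,1]<-.045][:,1],[5,95]) if (wl[:,1]<-.045).any() else 0,np.percentile(wl[wl[:,1]>.045][:,1],[5,95]) if (wl[:,1]>.045).any() else 0)
k=(abs(L[...,1])<.02);q=L[k];s=q[q[:,2]>.045];print('can x top', np.percentile(s[s[:,0]<0][:,0],[2,50,98]));e=q[(q[:,0]<-.1)&(q[:,2]>.006)];print('lip edge',e[:,0].min())
```

```text
bands [[243 144  12  34 351]
 [303 145  12  33 340]] [array([ 0.5004, -0.0272,  0.05  ]), array([ 0.5173, -0.102 ,  0.05  ])]
tri can (array([ 0.5066, -0.066 ,  0.034 ]), np.float64(0.0022919986603609473))
depth top 0.05761865547628503 [ 0.5014 -0.0274  0.0539]
depth top 0.05791810016186392 [ 0.5184 -0.1017  0.054 ]
((277.5, 28.0), (38.0, 87.0), 90.0) [[ 0.6692  0.0279  0.024 ]
 [ 0.6936 -0.0736  0.024 ]
 [ 0.6542 -0.0845  0.024 ]
 [ 0.6291  0.0204  0.024 ]]
nest [[ 0.6618 -0.0271  0.024 ]] [ 0.6614 -0.0276  0.0253]
green [[0.4668 0.2715 0.048 ]] (array([0.4665, 0.2732, 0.0463]), np.float64(0.00048231151587329533))
-0.1 floor 0.045930031065838206 walls [-0.0578 -0.0508] [0.0551 0.0741]
-0.04 floor 0.013795893401351733 walls [-0.0578 -0.0504] [0.0536 0.0612]
0 floor 0.020325294440380948 walls [-0.058  -0.0502] [0.0536 0.0611]
0.04 floor 0.026436027132682338 walls [-0.0577 -0.0501] [0.054  0.0613]
0.08 floor 0.02522272583883753 walls [-0.0572 -0.0499] [0.0541 0.0615]
can x top [-0.0903 -0.0739 -0.0181]
lip edge -0.12750943232372428
```

jog_arm(
  rows=[
    [[-1.5,0.5,-4],[0,0,0],0],
    [[-1.5,0.5,-8.5],[0,0,0],0],
    [[-1.5,0.5,-13],[0,0,0],0],
    [[-1.5,0.5,-16.5],[0,0,0],0],
    [[-1.5,0.5,-19],[0,0,0],0],
    [[-1.5,0.5,-21],[0,0,0],0],
    [[-1.5,0.5,-22.4],[0,0,0],0],
    [[-1.5,0.5,-22.4],[0,0,0],0],
  ],
)

```text
clock: 3.95
position: [0.4688, -0.0739, 0.0259]
ee_rot: [3.12, 0.365, -0.002]
force: [-0.4, 0.1, 0.8]
width: 0.006
gripper_force: 0.0
```

Run:
```python
from m import *
w=grab('wrist','w2');s=grab('side','s2')
m=mask(w,3,20,(150,20,400,300));k,l,st,ct=cv2.connectedComponentsWithStats(m);print(st[1:][st[1:,4]>50])
m=mask(s,3,20,(270,195,330,255));print(cen(m), arm.observe()['position'])
cv2.imwrite('pics/two.png',np.hstack([cv2.resize(w['img'],(400,300)),cv2.resize(s['img'][150:270,230:390],(400,300))])[...,::-1])
```

```text
[[ 205  152   29   73 1717]
 [ 338  153   29   73 1698]]
(array([295.31612903, 233.26451613]), 155) [ 0.47002512 -0.07344991  0.02689883]
```

View pics/two.png

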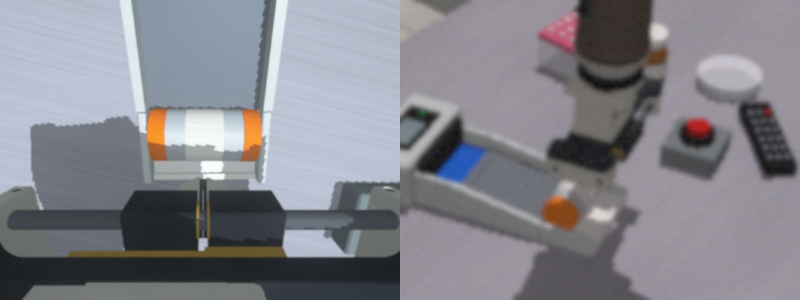

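The fingers are centred behind the canister, which is at (203,135) in the left crop, and they clear the lip. I'll push slowly now.

jog_arm(
  rows=[
    [[0.4,0.1,-0.1],[0,0,0],0],
    [[0.7,0.17,-0.2],[0,0,0],0],
    [[1.0,0.23,-0.2],[0,0,0],0],
    [[1.3,0.31,-0.2],[0,0,0],0],
    [[1.6,0.38,-0.2],[0,0,0],0],
    [[2.0,0.47,-0.2],[0,0,0],0],
    [[2.4,0.57,-0.1],[0,0,0],0],
    [[2.8,0.67,-0.1],[0,0,0],0],
  ],
)

```text
clock: 5.05
position: [0.4982, -0.0662, 0.0254]
ee_rot: [3.12, 0.366, 0.0]
force: [0.4, 0.1, 0.5]
width: 0.002
gripper_force: 0.0
```

```bash
cat > chk.py <<'E'
from m import *
import sys
np.set_printoptions(precision=4,suppress=True)
w=grab('wrist',sys.argv[1]);p=w['obs']['position']
m=mask(w,3,20,(150,20,400,300));k,l,st,ct=cv2.connectedComponentsWithStats(m)
o=np.array([.5795,-.047]);th=np.radians(13.5);U=np.array([[np.cos(th),np.sin(th)],[-np.sin(th),np.cos(th)]])
print('tcp loader',U@(p[:2]-o),p[2],w['obs']['force'])
c=cloud(w)
for j in range(1,k):
    if st[j,4]>200: print(st[j],U@(np.median(c[l==j],0)[:2]-o),np.percentile(c[l==j][:,2],98))
E
python3 chk.py w3
```

```text
tcp loader [-0.0836  0.0003] 0.025424503147987006 [0.43   0.0862 0.5117]
[ 211  200   27   68 1524] [-0.0668  0.0368] 0.05783003385888724
[ 337  201   26   66 1442] [-0.0674 -0.0386] 0.05758997842408389
```

Run:
```python
from m import *
s=grab('side','s3');w=pickle.load(open('w3.pkl','rb'))
cv2.imwrite('pics/two3.png',np.hstack([cv2.resize(w['img'][150:360,140:420],(400,300)),cv2.resize(s['img'][170:260,260:380],(400,300),interpolation=cv2.INTER_CUBIC)])[...,::-1])
```

```text
(no output)
```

View pics/two3.png

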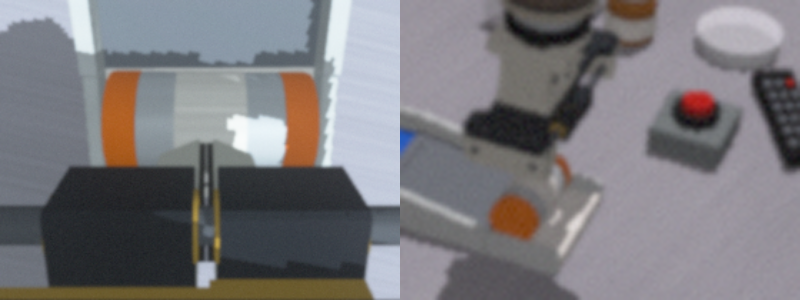

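The canister has moved slightly up the channel, and a grey finger part overlaps its lower edge at about (205,150) in the left crop. I'll check the finger geometry by depth.

Run:
```python
from m import *
np.set_printoptions(precision=4,suppress=True,linewidth=150)
o=np.array([.5795,-.047]);th=np.radians(13.5);U=np.array([[np.cos(th),np.sin(th)],[-np.sin(th),np.cos(th)]])
for n in('w2','w3'):
    w=pickle.load(open(n+'.pkl','rb'));c=cloud(w);p=w['obs']['position'];print(n,U@(p[:2]-o),w['fx'])
    for u in (265,284,301,225):
        print(u,[(v,*np.round(1000*(U@(c[v,u,:2]-o))).astype(int),int(round(1000*c[v,u,2]))) for v in range(160,300,10)])
```

```text
w2 [-0.1139 -0.0003] 304.3219962363052
265 [(160, np.int64(-56), np.int64(11), 46), (170, np.int64(-61), np.int64(11), 50), (180, np.int64(-66), np.int64(11), 54), (190, np.int64(-71), np.int64(11), 55), (200, np.int64(-77), np.int64(11), 57), (210, np.int64(-83), np.int64(11), 55), (220, np.int64(-90), np.int64(12), 52), (230, np.int64(-113), np.int64(15), 10), (240, np.int64(-120), np.int64(15), 11), (250, np.int64(-126), np.int64(15), 16), (260, np.int64(-104), np.int64(11), 77), (270, np.int64(-77), np.int64(7), 137), (280, np.int64(-78), np.int64(6), 142), (290, np.int64(-77), np.int64(6), 148)]
284 [(160, np.int64(-56), np.int64(0), 44), (170, np.int64(-61), np.int64(0), 50), (180, np.int64(-66), np.int64(1), 54), (190, np.int64(-71), np.int64(1), 56), (200, np.int64(-77), np.int64(1), 55), (210, np.int64(-83), np.int64(1), 56), (220, np.int64(-90), np.int64(1), 52), (230, np.int64(-112), np.int64(1), 11), (240, np.int64(-120), np.int64(1), 11), (250, np.int64(-126), np.int64(1), 17), (260, np.int64(-104), np.int64(1), 76), (270, np.int64(-105), np.int64(1), 86), (280, np.int64
[... 2809 characters left out ...]
-8), 78), (270, np.int64(-47), np.int64(-4), 137), (280, np.int64(-47), np.int64(-4), 143), (290, np.int64(-48), np.int64(-3), 147)]
225 [(160, np.int64(-30), np.int64(41), 15), (170, np.int64(-37), np.int64(41), 15), (180, np.int64(-44), np.int64(42), 12), (190, np.int64(-51), np.int64(43), 11), (200, np.int64(-53), np.int64(39), 32), (210, np.int64(-56), np.int64(37), 44), (220, np.int64(-60), np.int64(36), 51), (230, np.int64(-65), np.int64(36), 54), (240, np.int64(-71), np.int64(36), 56), (250, np.int64(-77), np.int64(36), 57), (260, np.int64(-84), np.int64(37), 55), (270, np.int64(-47), np.int64(20), 136), (280, np.int64(-47), np.int64(18), 142), (290, np.int64(-47), np.int64(17), 148)]
```

Depth shows the canister hasn't moved: its top is still at x≈-77. The visible fingertips end about 45 mm above the reported TCP, so they are over the canister. I'll measure that offset exactly.

Run:
```python
from m import *
np.set_printoptions(precision=4,suppress=True,linewidth=150)
o=np.array([.5795,-.047]);th=np.radians(13.5);U=np.array([[np.cos(th),np.sin(th)],[-np.sin(th),np.cos(th)]])
w=pickle.load(open('w2.pkl','rb'));c=cloud(w);p=w['obs']['position']
for u in (272,284,296): print(u,[(v,*np.round(1000*(U@(c[v,u,:2]-p[:2]))).astype(int).tolist(),int(round(1000*(c[v,u,2]-p[2])))) for v in range(246,264)])
# side view: points near tool in s2
s=pickle.load(open('s2.pkl','rb'));c=cloud(s)
L=(c[...,:2]-p[:2])@U.T; k=(abs(L[...,0])<.03)&(abs(L[...,1])<.03)&(s['depth']>0)
z=c[...,2][k];x=L[...,0][k]
for lo in np.arange(.01,.15,.01): q=(z>lo)&(z<=lo+.01); print(round(lo,3),q.sum(),np.round(x[q].min()*1e3) if q.any() else '',np.round(x[q].max()*1e3) if q.any() else '',end='; ')
cv2.imwrite('pics/s2c.png',cv2.resize(s['img'][160:250,270:390],(800,600),interpolation=cv2.INTER_CUBIC)[...,::-1])
K=np.array([[s['fx'],0,s['cx']],[0,s['fy'],s['cy']],[0,0,1.]])
for dz in(0,.045,.066,.11): uv=cv2.projectPoints(p[None]+[0,0,dz],np.array(s['rvec'],float),np.array(s['tvec'],float),K,None)[0].ravel();print(dz,uv,(uv-[270,160])*6.667)
```

```text
272 [(246, -8, 10, -8), (247, -10, 10, -10), (248, -10, 10, -9), (249, -12, 10, -11), (250, 10, 8, 39), (251, 11, 8, 41), (252, 11, 8, 42), (253, 11, 7, 44), (254, 11, 7, 45), (255, 11, 7, 46), (256, 11, 7, 48), (257, 11, 7, 49), (258, 11, 7, 50), (259, 11, 7, 51), (260, 11, 7, 54), (261, 11, 7, 55), (262, 10, 7, 54), (263, 11, 7, 56)]
284 [(246, -9, 1, -10), (247, -10, 1, -9), (248, -11, 1, -10), (249, -11, 1, -9), (250, -12, 1, -9), (251, 9, 1, 39), (252, 9, 1, 39), (253, 9, 1, 41), (254, 10, 1, 43), (255, 9, 1, 43), (256, 9, 1, 45), (257, 10, 1, 47), (258, 9, 1, 47), (259, 9, 1, 48), (260, 9, 1, 50), (261, 9, 1, 51), (262, 9, 1, 52), (263, 9, 1, 52)]
296 [(246, -9, -8, -10), (247, -10, -8, -11), (248, 82, 1, 195), (249, -11, -8, -8), (250, -12, -8, -9), (251, 11, -6, 41), (252, 11, -6, 44), (253, 11, -6, 45), (254, 11, -6, 45), (255, 11, -6, 46), (256, 11, -5, 48), (257, 11, -5, 49), (258, 11, -5, 50), (259, 11, -5, 51), (260, 11, -5, 52), (261, 11, -5, 53), (262, 10, -5, 54), (263, 11, -5, 56)]
0.01 37 -13.0 21.0; 0.02 7 16.0 17.0; 0.03 20 14.0 21.0; 0.04 35 16.0 30.0; 0.05 7 26.0 30.0; 0.06 4 -11.0 -10.0; 0.07 5 -10.0 -8.0; 0.08 6 -10.0 -8.0; 0.09 1 -12.0 -12.0; 0.1 0  ; 0.11 0  ; 0.12 1 -27.0 -27.0; 0.13 0  ; 0.14 23 -30.0 -19.0; 0 [310.057  232.6241] [267.0601 484.1847]
0.045 [310.9063 221.2125] [272.7221 408.1038]
0.066 [311.3135 215.7401] [275.4374 371.6191]
0.11 [312.1905 203.9564] [281.284  293.0572]
```

View pics/s2c.png

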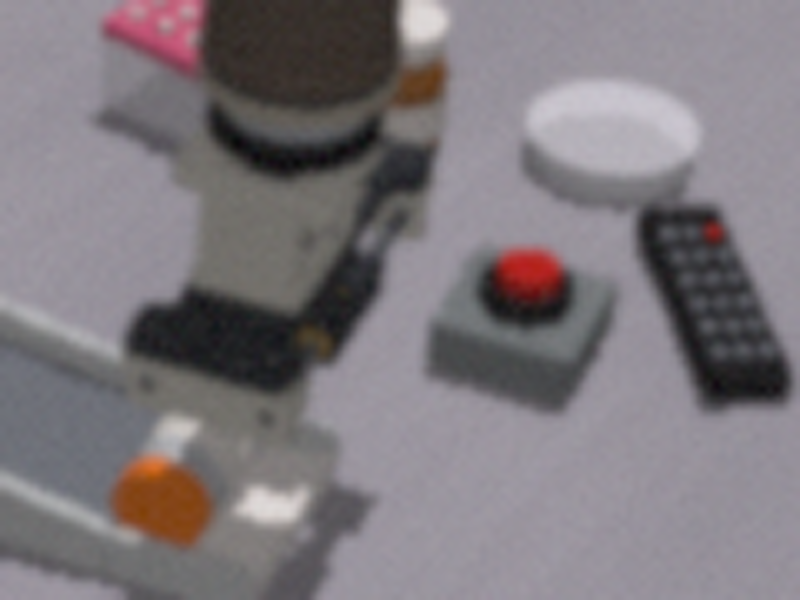

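Both cameras show the real fingertips about 39 mm above the reported TCP, at z≈0.065 when it reads 0.027. The side crop shows the finger ending well above the canister at (270,410). I'll back off and then go 4 cm lower behind it.

jog_arm(
  rows=[
    [[-1.5,-0.36,0.2],[0,0,0],0],
    [[-3.05,-0.73,0.2],[0,0,0],0],
    [[-3.05,-0.73,0.2],[0,0,0],0],
    [[-3.05,-0.73,-1.5],[0,0,0],0],
    [[-3.05,-0.73,-2.8],[0,0,0],0],
    [[-3.05,-0.73,-3.6],[0,0,0],0],
    [[-3.05,-0.73,-4.1],[0,0,0],0],
    [[-3.05,-0.73,-4.1],[0,0,0],0],
  ],
)

```text
clock: 6.15
position: [0.4672, -0.0735, -0.0159]
ee_rot: [-3.12, -0.367, 0.001]
force: [-0.7, -0.0, 0.6]
width: 0.009
gripper_force: 0.0
```

```bash
cat > chk.py <<'E'
from m import *
import sys
np.set_printoptions(precision=4,suppress=True)
w=grab('wrist',sys.argv[1]);p=w['obs']['position']
o=np.array([.5795,-.047]);th=np.radians(13.5);U=np.array([[np.cos(th),np.sin(th)],[-np.sin(th),np.cos(th)]])
print('tcp loader',U@(p[:2]-o),'tip z',p[2]+.039,w['obs']['force'])
c=cloud(w);L=np.dstack([(c[...,:2]-o)@U.T,c[...,2]])
m=mask(w,3,20,(100,20,460,330));k,l,st,ct=cv2.connectedComponentsWithStats(m)
for j in range(1,k):
    if st[j,4]>300:
        q=L[l==j];t=q[:,2]>np.percentile(q[:,2],95)-.003;print('px',st[j],'front',np.percentile(q[:,0],99),'top at',np.median(q[t],0))
for u in(284,272,296): print([(v,*np.round(L[v,u]*1e3).astype(int).tolist()) for v in range(210,275,6)])
E
python3 chk.py w4
```

```text
tcp loader [-0.1154  0.0005] tip z 0.02311530724966141 [-0.7128 -0.027   0.553 ]
px [ 183  158   39   93 2848] front -0.05294342209380165 top at [-0.074   0.0374  0.0559]
px [ 354  160   40   93 2823] front -0.05364504910637269 top at [-0.075  -0.0379  0.0561]
[(210, -71, 1, 57), (216, -74, 1, 57), (222, -77, 1, 57), (228, -80, 1, 57), (234, -83, 1, 56), (240, -86, 1, 54), (246, -90, 1, 52), (252, -106, 1, 25), (258, -106, 1, 32), (264, -106, 1, 39), (270, -107, 1, 43)]
[(210, -72, 7, 55), (216, -74, 7, 56), (222, -77, 7, 57), (228, -80, 7, 57), (234, -83, 7, 56), (240, -86, 7, 54), (246, -90, 7, 52), (252, -104, 8, 28), (258, -104, 8, 35), (264, -105, 7, 41), (270, -79, 5, 95)]
[(210, -72, -4, 56), (216, -74, -4, 57), (222, -77, -4, 57), (228, -79, -4, 57), (234, -83, -4, 56), (240, -86, -4, 54), (246, -90, -4, 53), (252, -104, -5, 28), (258, -105, -5, 34), (264, -104, -5, 42), (270, -79, -2, 94)]
```

jog_arm(
  rows=[
    [[0.3,0.07,0],[0,0,0],0],
    [[0.5,0.12,0],[0,0,0],0],
    [[0.7,0.16,0],[0,0,0],0],
    [[0.9,0.21,0],[0,0,0],0],
    [[1.15,0.27,0],[0,0,0],0],
    [[1.4,0.33,0],[0,0,0],0],
    [[1.7,0.4,0],[0,0,0],0],
    [[2.0,0.48,0],[0,0,0],0],
  ],
)

```text
clock: 7.2
position: [0.4875, -0.0688, -0.0157]
ee_rot: [3.12, 0.366, 0.0]
force: [-0.1, -0.3, 0.2]
width: 0.004
gripper_force: 0.0
```

```bash
python3 chk.py w5
```

```text
tcp loader [-0.0945  0.0003] tip z 0.023344457713061623 [-0.1051 -0.251   0.2324]
px [ 184  170   39   91 2773] front -0.037520345414412556 top at [-0.0588  0.0372  0.056 ]
px [ 353  171   40   92 2759] front -0.038311907332381843 top at [-0.0595 -0.0382  0.0561]
[(210, -51, 1, 55), (216, -54, 1, 56), (222, -56, 1, 56), (228, -59, 1, 56), (234, -62, 1, 57), (240, -64, 1, 57), (246, -68, 1, 56), (252, -72, 1, 53), (258, -76, 1, 51), (264, -85, 1, 40), (270, -86, 1, 44)]
[(210, -51, 6, 54), (216, -53, 6, 57), (222, -56, 6, 57), (228, -59, 6, 57), (234, -61, 6, 58), (240, -64, 6, 57), (246, -67, 7, 57), (252, -71, 7, 54), (258, -76, 7, 50), (264, -84, 7, 41), (270, -58, 5, 95)]
[(210, -52, -4, 54), (216, -53, -4, 57), (222, -56, -4, 56), (228, -59, -4, 56), (234, -62, -4, 56), (240, -65, -4, 56), (246, -68, -4, 56), (252, -71, -4, 55), (258, -76, -4, 51), (264, -84, -5, 41), (270, -59, -2, 95)]
```

jog_arm(
  rows=[
    [[0.34,0.08,0],[0,0,0],0],
    [[0.68,0.16,0.05],[0,0,0],0],
    [[1.02,0.24,0.1],[0,0,0],0],
    [[1.36,0.33,0.15],[0,0,0],0],
    [[1.7,0.41,0.2],[0,0,0],0],
    [[2.04,0.49,0.25],[0,0,0],0],
    [[2.38,0.57,0.3],[0,0,0],0],
    [[2.72,0.65,0.35],[0,0,0],0],
  ],
)

```text
clock: 8.25
position: [0.5147, -0.0622, -0.0122]
ee_rot: [3.12, 0.366, -0.0]
force: [-0.7, 0.5, 0.2]
width: 0.007
gripper_force: 0.5
```

jog_arm(
  rows=[
    [[0.34,0.08,0.05],[0,0,0],0],
    [[0.68,0.16,0.1],[0,0,0],0],
    [[1.02,0.24,0.16],[0,0,0],0],
    [[1.36,0.33,0.22],[0,0,0],0],
    [[1.7,0.41,0.27],[0,0,0],0],
    [[2.04,0.49,0.33],[0,0,0],0],
    [[2.38,0.57,0.38],[0,0,0],0],
    [[2.72,0.65,0.44],[0,0,0],0],
  ],
)

```text
clock: 9.25
position: [0.5419, -0.0558, -0.0077]
ee_rot: [3.12, 0.366, -0.0]
force: [-1.9, -0.9, 0.6]
width: 0.004
gripper_force: 0.5
```

```bash
python3 chk.py w6
```

```text
tcp loader [-0.0386  0.0002] tip z 0.03127672528529136 [-1.8953 -0.8531  0.594 ]
px [ 185  170   39   92 2801] front 0.01809694679207359 top at [-0.0035  0.0366  0.0645]
px [ 354  171   41   92 2769] front 0.017450099327414727 top at [-0.0041 -0.0389  0.0645]
[(210, 5, 1, 63), (216, 3, 1, 65), (222, 0, 1, 66), (228, -3, 1, 65), (234, -6, 1, 65), (240, -8, 1, 65), (246, -11, 1, 65), (252, -15, 1, 64), (258, -19, 1, 60), (264, -29, 1, 47), (270, -29, 1, 54)]
[(210, 5, 6, 65), (216, 3, 6, 65), (222, 0, 6, 66), (228, -2, 6, 66), (234, -6, 6, 64), (240, -8, 6, 66), (246, -11, 6, 65), (252, -15, 7, 64), (258, -20, 7, 60), (264, -28, 7, 49), (270, -3, 5, 103)]
[(210, 5, -4, 63), (216, 3, -4, 66), (222, 0, -4, 64), (228, -3, -4, 65), (234, -5, -4, 66), (240, -8, -4, 66), (246, -11, -4, 65), (252, -16, -4, 62), (258, -19, -4, 60), (264, -28, -5, 50), (270, -3, -2, 103)]
```

jog_arm(
  rows=[
    [[0.34,0.08,0.05],[0,0,0],0],
    [[0.68,0.16,0.1],[0,0,0],0],
    [[1.02,0.24,0.16],[0,0,0],0],
    [[1.36,0.33,0.22],[0,0,0],0],
    [[1.7,0.41,0.27],[0,0,0],0],
    [[2.04,0.49,0.33],[0,0,0],0],
    [[2.38,0.57,0.38],[0,0,0],0],
    [[2.72,0.65,0.44],[0,0,0],0],
  ],
)

```text
clock: 10.3
position: [0.5691, -0.0493, -0.0033]
ee_rot: [3.12, 0.366, -0.0]
force: [-1.0, -0.2, 0.4]
width: 0.004
gripper_force: 0.5
```

jog_arm(
  rows=[
    [[0.34,0.08,0.05],[0,0,0],0],
    [[0.68,0.16,0.1],[0,0,0],0],
    [[1.02,0.24,0.16],[0,0,0],0],
    [[1.36,0.33,0.22],[0,0,0],0],
    [[1.7,0.41,0.27],[0,0,0],0],
    [[2.04,0.49,0.33],[0,0,0],0],
    [[2.38,0.57,0.38],[0,0,0],0],
    [[2.72,0.65,0.44],[0,0,0],0],
  ],
)

```text
clock: 11.3
position: [0.5967, -0.0426, 0.0012]
ee_rot: [-3.12, -0.366, -0.001]
force: [0.2, 1.1, 1.0]
width: 0.007
gripper_force: 0.0
```

```bash
python3 chk.py w7
```

```text
tcp loader [0.0178 0.0002] tip z 0.04017346430768667 [0.2235 1.1279 1.0253]
px [ 186  171   38   92 2804] front 0.0743795780509689 top at [0.0531 0.0361 0.074 ]
px [ 356  172   40   92 2775] front 0.07388670973753163 top at [ 0.0528 -0.0392  0.074 ]
[(210, 61, 1, 72), (216, 59, 1, 74), (222, 56, 1, 74), (228, 54, 1, 75), (234, 51, 1, 75), (240, 48, 1, 74), (246, 46, 1, 75), (252, 42, 1, 73), (258, 37, 1, 69), (264, 27, 1, 56), (270, 27, 1, 62)]
[(210, 62, 6, 74), (216, 59, 6, 73), (222, 56, 6, 73), (228, 54, 6, 75), (234, 51, 6, 75), (240, 48, 6, 74), (246, 45, 6, 74), (252, 42, 7, 73), (258, 38, 7, 71), (264, 29, 7, 59), (270, 54, 5, 112)]
[(210, 61, -4, 72), (216, 59, -4, 74), (222, 56, -4, 73), (228, 54, -4, 75), (234, 51, -4, 75), (240, 48, -4, 74), (246, 45, -4, 73), (252, 41, -4, 72), (258, 37, -4, 70), (264, 29, -5, 60), (270, 54, -2, 113)]
```

jog_arm(
  rows=[
    [[0.24,0.06,0.04],[0,0,0],0],
    [[0.49,0.12,0.08],[0,0,0],0],
    [[0.73,0.17,0.12],[0,0,0],0],
    [[0.97,0.23,0.16],[0,0,0],0],
    [[1.22,0.29,0.2],[0,0,0],0],
    [[1.46,0.35,0.2],[0,0,0],0],
    [[1.7,0.41,0.2],[0,0,0],0],
    [[1.94,0.47,0.2],[0,0,0],0],
  ],
)

```text
clock: 12.35
position: [0.6157, -0.0381, 0.003]
ee_rot: [3.12, 0.366, 0.0]
force: [0.4, -0.8, 1.2]
width: 0.002
gripper_force: 0.0
```

jog_arm(
  rows=[
    [[0.24,0.06,0],[0,0,0],0],
    [[0.49,0.12,-0.1],[0,0,0],0],
    [[0.7,0.17,-0.1],[0,0,0],0],
    [[0.85,0.2,-0.1],[0,0,0],0],
    [[0.85,0.2,-0.1],[0,0,0],0],
  ],
)

```text
clock: 12.98
position: [0.6236, -0.0362, 0.0019]
ee_rot: [3.12, 0.366, -0.001]
force: [-1.7, 0.0, -0.5]
width: 0.006
gripper_force: 0.8
```

```bash
python3 chk.py w8
```

```text
tcp loader [0.0454 0.0002] tip z 0.04088031358559229 [-1.6601  0.0427 -0.5397]
px [ 188  174   39   86 2553] front 0.10207194646728898 top at [0.0804 0.0364 0.0699]
px [ 354  174   38   85 2509] front 0.10253628158936802 top at [ 0.0809 -0.0392  0.07  ]
[(210, 88, 1, 70), (216, 85, 1, 70), (222, 82, 1, 69), (228, 80, 1, 70), (234, 77, 1, 71), (240, 74, 1, 71), (246, 70, 1, 69), (252, 66, 1, 66), (258, 60, 1, 61), (264, 55, 1, 56), (270, 54, 1, 62)]
[(210, 127, 1, 197), (216, 85, 6, 71), (222, 83, 6, 71), (228, 80, 6, 71), (234, 77, 7, 71), (240, 73, 7, 69), (246, 70, 7, 68), (252, 66, 7, 66), (258, 61, 7, 62), (264, 56, 7, 59), (270, 81, 5, 112)]
[(210, 88, -4, 69), (216, 85, -4, 70), (222, 83, -4, 71), (228, 80, -4, 71), (234, 77, -4, 71), (240, 74, -4, 70), (246, 70, -4, 69), (252, 66, -4, 66), (258, 61, -5, 62), (264, 56, -5, 60), (270, 82, -2, 113)]
```

The canister's top is at 70 mm and its centre at x≈81 mm, so it is in the nest. I'll back off and rise, then look at it again.

jog_arm(
  rows=[
    [[-0.5,-0.12,0],[0,0,0],0],
    [[-1.5,-0.36,0.3],[0,0,0],0],
    [[-3,-0.7,1],[0,0,0],0],
    [[-4,-0.9,4],[0,0,0],0],
    [[-5,-0.9,8],[0,0,0],0],
    [[-6,0,12],[0,0,0],0],
    [[-7,2,15],[0,0,0],0],
    [[-7,2,15],[0,0,0],0],
  ],
)

```text
clock: 14.02
position: [0.5543, -0.0144, 0.1551]
ee_rot: [3.119, 0.37, 0.008]
force: [0.6, 0.5, -0.0]
width: 0.007
gripper_force: 0.0
```

```bash
python3 chk.py w9 | head -4
python3 - <<'E'
from m import *
w=pickle.load(open('w9.pkl','rb'));a=pickle.load(open('top0.pkl','rb'))
g=mask(w,40,85,(0,100,200,400));print(cen(g),plane(w,cen(g)[0],.048)) if g.any() else print('no green')
E
```

```text
tcp loader [-0.0169  0.0376] tip z 0.19408760278301568 [ 0.5736  0.5448 -0.0202]
px [278  73  17  53 810] front 0.10187178906084494 top at [0.0794 0.0366 0.0701]
px [361  73  21  53 791] front 0.10214623666861371 top at [ 0.0787 -0.0391  0.0702]
[(210, -38, 38, 15), (216, -46, 38, 12), (222, -53, 38, 12), (228, -61, 38, 10), (234, -68, 38, 12), (240, -77, 38, 10), (246, -84, 38, 12), (252, -8, 39, 194), (258, -8, 39, 203), (264, -8, 39, 210), (270, -8, 39, 216)]
(array([  6.32552083, 217.09895833]), 384) [[0.46838754 0.2638049  0.048     ]]
```

jog_arm(
  rows=[
    [[-1.5,4,-0.5],[0,0,0],0],
    [[-3.5,8.5,-1],[0,0,0],0],
    [[-5.5,13,-2],[0,0,0],0],
    [[-7.5,18,-3],[0,0,0],0],
    [[-9.5,22.5,-4],[0,0,0],0],
    [[-11,26,-5],[0,0,0],0],
    [[-12,28.2,-6],[0,0,0],0],
    [[-12,28.2,-6],[0,0,0],0],
  ],
)

```text
clock: 15.08
position: [0.4322, 0.2661, 0.0905]
ee_rot: [3.119, 0.371, -0.004]
force: [1.0, 0.3, -0.5]
width: 0.009
gripper_force: 0.0
```

Run:
```python
from m import *
np.set_printoptions(precision=4,suppress=True)
w=grab('wrist','w10');c=cloud(w);print(w['obs']['position'])
g=mask(w,40,85,(100,50,460,250));u,n=cen(g);q=c[g>0]
ct,r=cv2.minEnclosingCircle(cv2.findNonZero(g));t=q[q[:,2]>np.percentile(q[:,2],90)-.004]
print(u,n,ct,r,plane(w,u,.048),plane(w,ct,.047),np.median(t,0),np.percentile(q[:,2],[50,95]))
print('tip', [(v,(c[v,284]-w['obs']['position']).round(3)) for v in(252,256,262)])
```

```text
[0.4322 0.2661 0.0905]
[284.7134 177.6319] 1361 (284.93243408203125, 177.78378295898438) 21.178171157836914 [[0.4665 0.2747 0.048 ]] [[0.4662 0.2744 0.047 ]] [0.467  0.2754 0.0529] [0.0528 0.0541]
tip [(252, array([0.009, 0.003, 0.04 ])), (256, array([0.009, 0.003, 0.045])), (262, array([0.009, 0.003, 0.052]))]
```

View pics/w10.png

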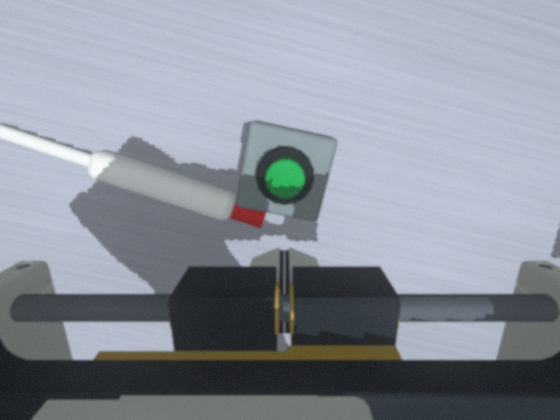

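The green button is centred at (285,178), just ahead of the fingertips, with the pipette beside its box. I'll move over it and press in small steps.

jog_arm(
  rows=[
    [[1.8,0.4,-1.5],[0,0,0],0],
    [[3.4,0.84,-3.5],[0,0,0],0],
    [[3.4,0.84,-5.5],[0,0,0],0],
    [[3.4,0.84,-6.8],[0,0,0],0],
    [[3.4,0.84,-7.6],[0,0,0],0],
    [[3.4,0.84,-7.9],[0,0,0],0],
    [[3.4,0.84,-8.2],[0,0,0],0],
    [[3.4,0.84,-8.2],[0,0,0],0],
  ],
)

```text
clock: 16.12
position: [0.4682, 0.2737, 0.0103]
ee_rot: [3.119, 0.366, 0.001]
force: [-1.1, -4.6, 4.7]
width: 0.006
gripper_force: 2.3
```

jog_arm(
  rows=[
    [[0,0,0],[0,0,0],0],
  ],
)

```text
clock: 16.25
position: [0.4682, 0.2741, 0.0104]
ee_rot: [3.12, 0.366, 0.001]
force: [0.4, -3.6, 4.5]
width: 0.005
gripper_force: 2.3
```

Run:
```python
from m import *
np.set_printoptions(precision=4,suppress=True)
w=grab('wrist','w11');o=w['obs'];print(o['position'],o['force'],o['ft_torque'],o['joints'])
s=grab('side','s11')
cv2.imwrite('pics/two11.png',np.hstack([cv2.resize(w['img'][130:340,140:420],(400,300)),cv2.resize(s['img'][215:335,155:315],(400,300),interpolation=cv2.INTER_CUBIC)])[...,::-1])
```

```text
[0.4682 0.2741 0.0104] [ 0.4323 -3.5992  4.479 ] [-0.868   0.0634 -0.0022] [-0.2339  0.5886 -0.5486  1.9266  0.4412  0.7468 -2.3749]
```

View pics/two11.png

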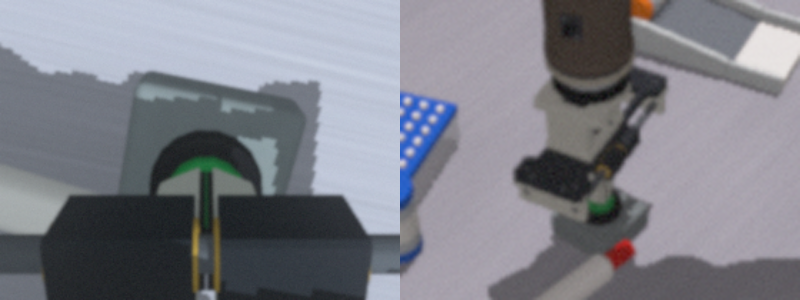

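The tip rests on the green button, which is still proud of its collar, and nothing else is touching. I'll press further.

jog_arm(
  rows=[
    [[0,0,-0.2],[0,0,0],0],
    [[0,0,-0.4],[0,0,0],0],
    [[0,0,-0.6],[0,0,0],0],
    [[0,0,-0.6],[0,0,0],0],
  ],
)

```text
clock: 16.85
position: [0.4687, 0.2745, 0.0087]
ee_rot: [3.119, 0.366, 0.006]
force: [-14.7, -15.7, 63.7]
width: 0.008
gripper_force: 32.3
```

jog_arm(
  rows=[
    [[0,0,0.4],[0,0,0],0],
    [[0,0,0.4],[0,0,0],0],
  ],
)

```text
clock: 17.1
position: [0.4685, 0.2747, 0.0096]
ee_rot: [-3.12, -0.366, -0.003]
force: [-4.5, -7.1, 22.1]
width: 0.006
gripper_force: 11.0
```

Run:
```python
from m import *
np.set_printoptions(precision=4,suppress=True)
w=grab('wrist','w12');o=w['obs'];print(o['position'],o['force'])
g=lambda d:mask(d,40,85,(200,150,360,280))
for n in('w10','w11','w12'):
    d=pickle.load(open(n+'.pkl','rb'));c=cloud(d);m=g(d);q=c[m>0];print(n,len(q),np.percentile(q[:,2],[5,50,95]))
    m=(c[...,2]>.025)&(c[...,2]<.06)&(np.hypot(c[...,0]-.4665,c[...,1]-.2745)<.045)&(d['depth']>0)
    rr=np.hypot(c[...,0]-.4665,c[...,1]-.2745)
    k=m&(rr>.018)&(rr<.023);print(' collar z',np.percentile(c[k][:,2],[20,50,80]),' box',np.median(c[m&(rr>.03)][:,2]))
    print(' tip',[(v,(c[v,272]-d['obs']['position']).round(4)[2]) for v in(250,252,254,256)])
cv2.imwrite('pics/w12c.png',cv2.resize(w['img'][200:290,220:350],(780,540),interpolation=cv2.INTER_CUBIC)[...,::-1])
```

```text
[0.4685 0.2747 0.0096] [-4.5317 -7.1169 22.1468]
w10 1361 [0.0437 0.0528 0.0541]
 collar z [0.0424 0.043  0.0436]  box 0.030841556122395503
 tip [(250, np.float64(0.0396)), (252, np.float64(0.0435)), (254, np.float64(0.0462)), (256, np.float64(0.0478))]
w11 449 [0.0427 0.0463 0.0722]
 collar z [0.042  0.0428 0.0434]  box 0.03072932003139142
 tip [(250, np.float64(0.0401)), (252, np.float64(0.0432)), (254, np.float64(0.0456)), (256, np.float64(0.0477))]
w12 386 [0.0427 0.0456 0.0735]
 collar z [0.042  0.0428 0.0434]  box 0.03074300428542462
 tip [(250, np.float64(0.041)), (252, np.float64(0.043)), (254, np.float64(0.0466)), (256, np.float64(0.0486))]
```

View pics/w12c.png

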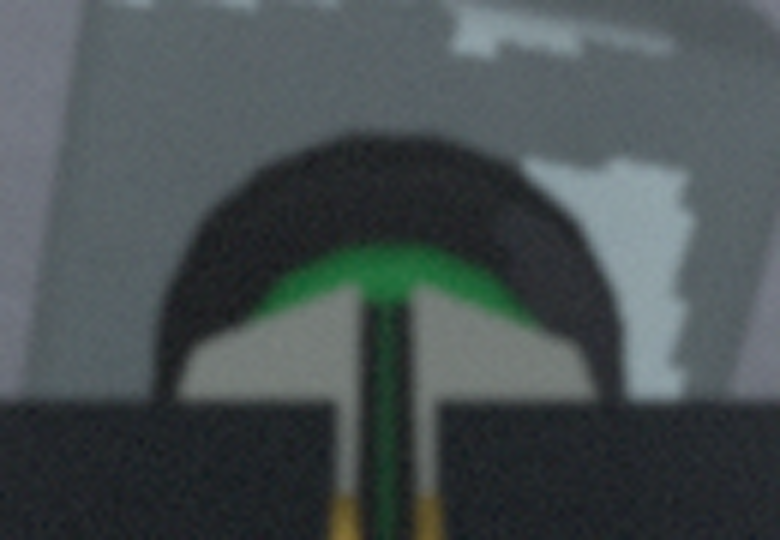

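The green button's top has dropped from 53 mm to about 46 mm and is against its hard stop, so it is fully down. I'll let it go, rise clear and verify.

jog_arm(
  rows=[
    [[0,0,0.5],[0,0,0],0],
    [[0,0,1.5],[0,0,0],0],
    [[0,0,4],[0,0,0],0],
    [[-1.5,-0.4,8],[0,0,0],0],
    [[-3,-1,12],[0,0,0],0],
    [[-4.5,-3,16],[0,0,0],0],
    [[-6,-5,19],[0,0,0],0],
    [[-6,-5,19],[0,0,0],0],
  ],
)

```text
clock: 18.15
position: [0.4083, 0.2245, 0.2003]
ee_rot: [-3.119, -0.365, -0.007]
force: [0.2, 0.7, -0.8]
width: 0.002
gripper_force: 0.0
```

Run:
```python
from m import *
np.set_printoptions(precision=4,suppress=True)
w=grab('wrist','w13');c=cloud(w);print(w['obs']['position'],w['obs']['force'])
g=mask(w,40,85,(100,30,560,250));print('green top',np.percentile(c[g>0],[50,95],0)[:,2],plane(w,cen(g)[0],.048))
a=grab('top','t13');b=pickle.load(open('top0.pkl','rb'));c=cloud(a)
m=mask(a,3,20,(270,130,340,260));print('can',cen(m),plane(a,cen(m)[0],.06))
d=cv2.absdiff(a['img'],b['img']).max(2);k,l,st,ct=cv2.connectedComponentsWithStats(cv2.morphologyEx((d>45).astype(np.uint8),cv2.MORPH_OPEN,np.ones((3,3))))
print('changed',st[1:][st[1:,4]>25])
```

```text
[0.4083 0.2245 0.2003] [ 0.1857  0.6954 -0.7541]
green top [0.0527 0.0541] [[0.4663 0.2747 0.048 ]]
can (array([302.6574, 178.4213]), 216) [[ 0.6556 -0.0319  0.06  ]]
changed [[  283   168    39    24   691]
 [   49   172   204   248 24469]
 [  290   229    42    24   602]
 [  182   233    10     4    31]
 [  169   237     9    12    95]
 [  515   396    20    24   360]
 [  386   401    93    19  1141]
 [  484   402    20    18   286]]
```

View pics/t13.png

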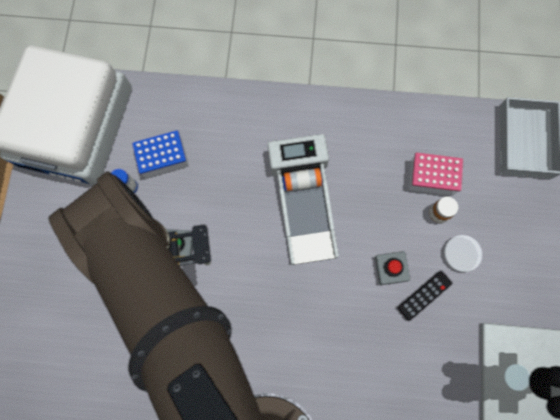

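The canister is in the nest at (303,179), the green button has sprung back, and the other objects in view are where they were, with the arm clear.

```bash
python3 -c "
from cell import arm
print(arm.sign_off())"
```

```text
the job is handed in; nothing more can be done
None
```

I pushed the canister up the ramp into the blue nest against the stop, pressed the green button fully down and let it go, and handed the job in at about 18 s with the arm clear; the fingertips briefly pressed the button with 64 N, and part of the left side, including the pipette, was hidden by the arm in the last picture.

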